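Assemble the proposal on the architect's site model

ROBOT

A 6-joint arm with a two-finger parallel gripper is mounted at the origin on the work surface; the furniture and walls round the work are solid. World frame = base frame: x ahead of the robot, y to its left, z up, the work surface at z = 0. Lengths are in m, angles in degrees, forces in N, time in s.
With the tool pointing down it reaches from about 0.25 to 0.725 m from the base axis. Payload 9.7 kg.
Tool frame: the origin (TCP) lies midway between the tips of the shut fingers; the grasp point (between the pads) lies bot.hold_point_z behind it (bot.hold_point_z is the distance from the TCP to the grasp point, in m); z points along the fingers, y is the line along which they close (so a half turn about z gives the same grasp; the last joint's range is limited). The gripper opens to 85 mm and grips with 20 to 120 N. Pads are 22 mm wide; open, the fingers measure 114 mm over their backs; the gripper's body (76 mm by 85 mm) begins 54 mm behind the grasp point. The pads swing forward as they close: fully open they stand 13 mm farther back than shut.
Start: joints at [-77.063, 4.979, 10.078, 95.1, 0, 90], TCP at [0.123, -0.536, 0.231] pointing down, gripper open.
Joint ranges: [-179.16, 179.16], [-48.56, 103.87], [-65.8, 70.77], [-126.05, 130.52], [-82.76, 87.17], [-180, 180]. Speed limits (degrees/s): [127.2, 127.2, 147.25, 180, 180, 180].

INTERFACE

Orientations are given as [roll, pitch, yaw] about the fixed x, y, z axes, in that order (R = Rz(yaw) Ry(pitch) Rx(roll)).
In Python, from workcell import bot, camera, camera_model, ticket gives the robot as it stands.
- The arm moves only by the tool send_rows, never from a script. Its argument "targets" is text: rows parted by semicolons, each of 5 numbers parted by spaces: the shift along the tool's x, y, z in mm, then the turn about the tool's z in degrees, then the closure in counts, from 0 (fully open) to 255 (shut). A call has 1 to 20 rows; each row is the pose to reach, as a shift and turn from the pose commanded when the call began, along the tool's axes at that moment; what a row does not reach only later rows make up. A row lasts 1/8 s, in which the tool goes at most 62.5 mm and 10.7 degrees, less where a joint would pass 70% of its speed; a pose out of reach is approached as far as the arm can. A call with a gripper value outside its range is refused whole. The fingers move at their own pace and stop on an object; "newtons" is the grip in N (left out, the last holds). Time passes only in rows, so rows that repeat a pose let the fingers close. It gives the time, the measured TCP pose, the force, the opening and the grip force at its end, in the units of the state.
- bot.get_obs(): the state, without advancing time (a new reading comes with each control period).
- camera(name): name is "side" or "top"; returns the picture (420x560x3 uint8, blue, green, red); there is no depth.
- camera_model(name): a dict with "K" (3x3 intrinsics, pixels), "pose" (4x4, takes a point from camera to world coordinates). Camera axes: x right, y down, z forward; pixel columns grow to the right and rows downward; lengths in m; the calibration is good to about 2 mm. A picture is of the moment at which its call begins. camera_model takes no time and is no camera call.
- ticket.job_done(): hands the job in; it is judged then, once.
The state is a dict: "time": time; "q": joint angles; "qd": joint speeds; "joint_efforts": joint torques, N m; "ee_pos": TCP position; "tcp_rot": TCP orientation; "wrist_force": force on the tool from outside, world axes, zero at the start; "torque": the same for the moment, N m; "opening": finger opening in m; "grasp_force": force on a finger pad.
Only numpy, scipy, OpenCV 4.12 (cv2) and the standard library are available. Lean on these libraries where they do the work, as an engineer would, in place of code of your own. Each camera call takes 0.05 s, during which the arm holds its last target. There are 200 camera calls.

TASK

Put the proposal together on the site model for the client review: seat the brick-red block flat inside the kerb of the grey paved plot and the blue block inside the kerb of the green lawn plot, long sides along the plots. Lay the red footbridge straight and level across the street between them, midway, with one end resting on each roof, and stand the bronze tower upright and square in the raised roof frame of the brick-red block and the round timber pavilion in the roof frame of the blue block. Leave the cream box and the glue stick where they are.

Things in the scene. Friction and masses are not known exactly. Their poses are not given: they have to be found in the camera images.
- baseboard: Plywood baseboard of an architect's model, fixed, 170 x 310 mm, top 8 mm above the desk. Origin on the desk, midway between the two plots; y runs through both plot centres (across the street), x points away from the robot to the row of little wooden houses. The board reaches from x = -56 to +114 mm and y = -155 to +155 mm; houses and trees, at most 42 mm above the desk, stand only at x over 62 mm. The street between the plots runs along x.
- plot_paved: Fixed grey paved plot on the baseboard (either left or right of the street), a shallow recess for a block: floor 64 x 116 mm (x by y, y along the baseboard's y), surrounded by a grey kerb 5 mm wide that stands 4 mm above the floor. Origin at the centre, on the baseboard's top; the floor is 2 mm above it, i.e. 10 mm above the desk. The plot centres are 156 mm apart.
- plot_lawn: Fixed green lawn plot on the other side of the street, same sizes and frame as the paved plot, with a light timber kerb.
- brick_block: Loose brick-red model building, 52 x 104 x 44 mm (x, y, z), 0.16 kg, standing on the desk at the start. Origin at the centre of its underside, z up. In the middle of its flat roof (44 mm up) a dark square frame, 40 x 40 mm inside, 45 mm outside, stands 3 mm high; the roof to either end of it, 29 mm long, is bare. The two ends are alike.
- blue_block: Loose blue model building with white windows, same sizes, frame and origin as the brick-red block; its roof frame is aluminium.
- footbridge: Loose red truss footbridge, 18 mm wide (x), 94 mm long (y), 20 mm high, 0.06 kg, solid to the touch, flat below. Origin at the centre of its underside, z up. With both blocks centred in their plots the gap between them is 52 mm, so about 21 mm rests on each roof.
- tower: Loose bronze and dark model tower, 30 x 30 x 72 mm, 0.11 kg, standing upright at the start. Origin at the centre of its underside, z up, x and y square to its faces.
- pavilion: Loose round pavilion of brown timber and green glass, upright cylinder 34 mm across and 38 mm high, 0.05 kg. Origin at the centre of its underside, z up.
- lid_box: Closed cream wooden box with a brass catch, loose, 77 x 113 x 55 mm, bystander behind the work. Origin at the centre of its underside.
- glue_stick: Loose blue and white glue stick, 24 mm across, 92 mm high, standing behind the baseboard, bystander. Origin at the centre of its underside.
Mind the look-alikes: they are no part of the job. Of the things like the pavilion, leave any that is turquoise; of the rest the smaller one is meant.

How it is judged (in metres and radians):
At the end, for the whole second after the job is handed in: Blocks down inside their own kerbs (10 mm, 0.15 rad); bridge level on both roofs, centre within 92 mm of each block, 15 mm of the line of plot centres, 0.2 rad; tower (0.3 rad square) and pavilion within 10 mm of the middle of their own roofs, down on them, upright; all at rest (horizontal distance between brick_block and plot_paved below 0.01 m and z of brick_block in the frame of plot_paved between -0.001 and 0.0045 m and angle between each of brick_block, blue_block's own z axis and vertical below 0.05 rad and angle between the y axis of brick_block and the y axis of plot_paved, either way round below 0.15 rad and z of footbridge in the frame of brick_block between 0.04 and 0.048 m and horizontal distance between footbridge and brick_block below 0.092 m and horizontal distance between blue_block and plot_lawn below 0.01 m and z of blue_block in the frame of plot_lawn between -0.001 and 0.0045 m and angle between the y axis of blue_block and the y axis of plot_lawn, either way round below 0.15 rad and z of footbridge in the frame of blue_block between 0.04 and 0.048 m and horizontal distance between footbridge and blue_block below 0.092 m and x of footbridge in the frame of baseboard between -0.015 and 0.015 m and angle between the y axis of footbridge and the y axis of baseboard, either way round below 0.2 rad and angle between each of footbridge, tower, pavilion's own z axis and vertical below 0.06 rad and horizontal distance between tower and brick_block below 0.01 m and z of tower in the frame of brick_block between 0.041 and 0.047 m and horizontal distance between pavilion and blue_block below 0.01 m and z of pavilion in the frame of blue_block between 0.041 and 0.047 m and (angle between the x axis of tower and the x axis of brick_block, either way round below 0.3 rad or angle between the x axis of tower and the y axis of brick_block, either way round below 0.3 rad) and linear speed of each of brick_block, blue_block, footbridge, tower, pavilion below 0.02 m/s); the robot touches nothing.
It fails at once if the cream box is moved (over 30 mm) (distance of lid_box from where it was at the start of the episode above 0.03 m).
It fails at once if the glue stick is moved (over 30 mm) or knocked over (distance of glue_stick from where it was at the start of the episode above 0.03 m or angle between glue_stick's own z axis and vertical above 0.5 rad).
It also fails if it takes over 123 s, if anything falls off the work surface, if the arm or the gripper's body presses on something with over 40 N, if the wrist force passes 120 N, or if a joint passes its speed limit or range.

## Working session

There is one attempt and no reset: what is moved stays moved. The work goes in short steps, Python scripts to look and compute and a tool call to move; the robot and the scene stay as the last step left them, time stands still between calls to the robot, and variables do not carry over. Pictures are saved under pics/ and viewed, at most 14 in all, crops included, and the job is handed in when it is done.

Besides the shell and the picture viewer there is one more tool, called after "Call:" by a JSON object that holds its "op" and its "data", one argument or row to a line. send_rows: Moves the arm, as the interface text tells. Its arguments: {"type":"object","properties":{"targets":{"type":"string"},"newtons":{"type":"number"}},"required":["targets"]}

```bash
mkdir -p pics; ls
python3 - <<'E'
from workcell import bot,camera,camera_model
import cv2,numpy as np
np.set_printoptions(precision=4,suppress=True)
for n in("top","side"):
    cv2.imwrite(f"pics/{n}0.png",camera(n)); m=camera_model(n); print(n,m["K"],m["pose"])
print(bot.hold_point_z,bot.get_obs())
E
```

```text
pics
top [[438.3355   0.     280.3753]
 [  0.     438.3355 215.1381]
 [  0.       0.       1.    ]] [[-0.0165 -0.9822  0.1873  0.3841]
 [-0.9998  0.0181  0.0069 -0.1742]
 [-0.0101 -0.1871 -0.9823  0.959 ]
 [ 0.      0.      0.      1.    ]]
side [[438.2125   0.     283.9929]
 [  0.     438.2125 211.9988]
 [  0.       0.       1.    ]] [[ 0.9995 -0.0007 -0.0321  0.6063]
 [ 0.0276 -0.4901  0.8712 -1.0872]
 [-0.0163 -0.8717 -0.4898  0.538 ]
 [ 0.      0.      0.      1.    ]]
0.0187 {'time': 0.1, 'q': array([-77.0618,   5.0087,  10.0362,  95.101 ,  -0.0012,  89.9981]), 'qd': array([-0.0033, -0.0499,  0.0463, -0.0327,  0.0621, -0.0491]), 'joint_efforts': array([  0.    , -52.1563,  46.5651,   0.016 ,   0.    ,   0.    ]), 'ee_pos': array([ 0.1231, -0.5358,  0.2306]), 'tcp_rot': array([-179.9266,    0.0012,   12.9401]), 'wrist_force': array([-0.2175, -0.4662,  0.1554]), 'torque': array([-0.0363,  0.0165,  0.0125]), 'grasp_force': 0.0, 'opening': 0.08536430746010122}
```

View pics/top0.png

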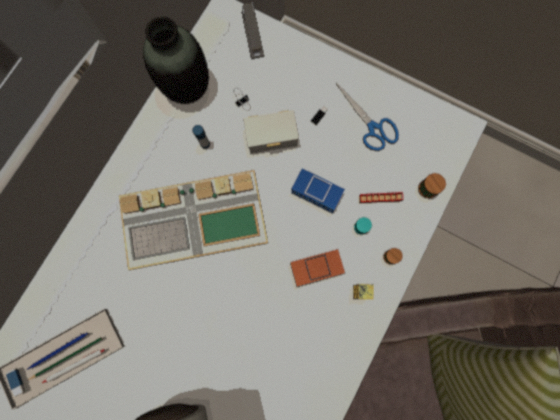

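View pics/side0.png

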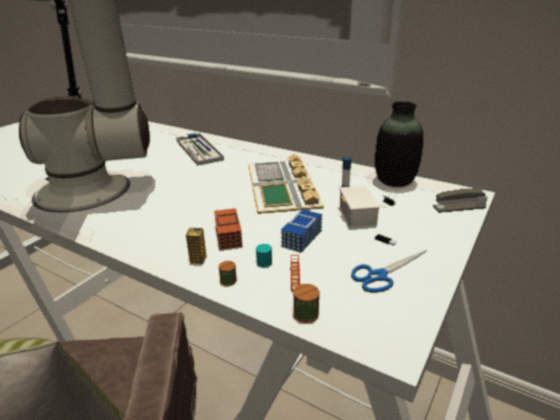

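The top view shows the baseboard around (193,220), with the paved plot at (160,240) and the lawn plot at (229,225). The loose parts are the brick block (318,268), blue block (318,190), footbridge (381,198) and tower (363,292).

Things that could be taken for the pavilion, by top pixel: small brown (394,256), large brown (434,184) and turquoise (363,226). I choose the small brown one at (394,256), which is at (227,272) in the side view. I'll check it in a close crop.

Run:
```python
import cv2,numpy as np
t=cv2.imread("pics/top0.png");s=cv2.imread("pics/side0.png")
a=cv2.resize(t[160:310,280:460],None,fx=4,fy=4,interpolation=cv2.INTER_CUBIC)
b=cv2.resize(s[140:325,175:335],None,fx=3.2,fy=3.2,interpolation=cv2.INTER_CUBIC)
cv2.imwrite("pics/a.png",a);cv2.imwrite("pics/b.png",b)
```

```text
(no output)
```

View pics/a.png

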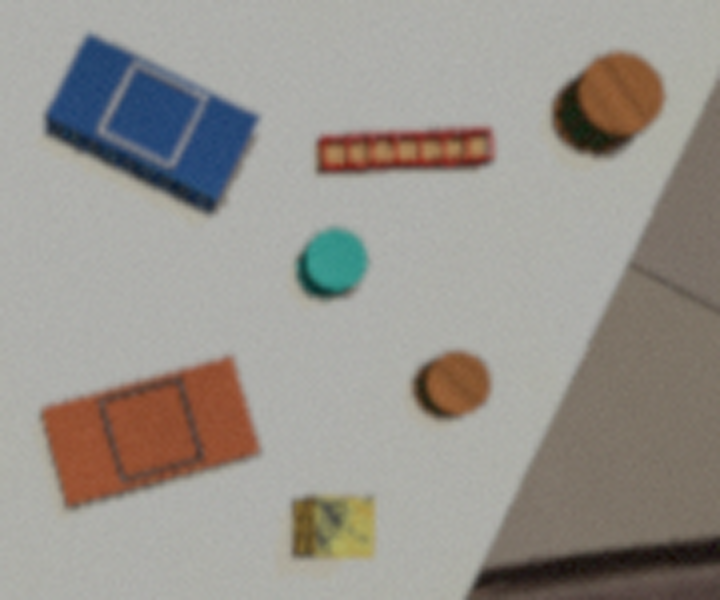

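View pics/b.png

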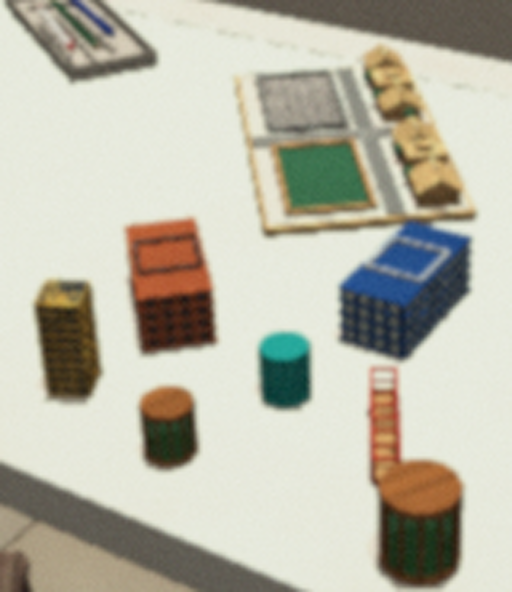

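The crops confirm it. The small brown pavilion is at crop (460,383), top pixel (395,256), and it is clearly smaller than the big brown one at crop (620,95). The turquoise one at crop (335,262) is left alone.

```bash
cat > h.py <<'E'
import cv2,numpy as np
from workcell import bot,camera,camera_model
np.set_printoptions(precision=4,suppress=True)
M={n:camera_model(n) for n in("top","side")}
def ray(n,p):
    K,T=M[n]["K"],M[n]["pose"]; d=T[:3,:3]@np.linalg.solve(K,[p[0],p[1],1]); return T[:3,3],d/np.linalg.norm(d)
def plane(n,p,z):
    o,d=ray(n,p); return o+d*(z-o[2])/d[2]
def tri(pt,ps):
    A=[];b=[]
    for n,p in(("top",pt),("side",ps)):
        o,d=ray(n,p);P=np.eye(3)-np.outer(d,d);A.append(P);b.append(P@o)
    A=np.vstack(A);b=np.hstack(b);x=np.linalg.lstsq(A,b,rcond=None)[0]; return x,np.linalg.norm(A@x-b)
def big(img,lo,hi,roi,close=0):
    x0,y0,x1,y1=roi; hsv=cv2.cvtColor(cv2.GaussianBlur(img,(3,3),0),cv2.COLOR_BGR2HSV)
    m=cv2.inRange(hsv,np.array(lo),np.array(hi)); k=np.zeros_like(m);k[y0:y1,x0:x1]=m[y0:y1,x0:x1]
    if close:k=cv2.morphologyEx(k,cv2.MORPH_CLOSE,np.ones((close,close)))
    cs=cv2.findContours(k,cv2.RETR_EXTERNAL,cv2.CHAIN_APPROX_NONE)[0]
    return cv2.convexHull(max(cs,key=cv2.contourArea)) if cs else None
def quad(h):
    "4 corners of hull, pixel"
    for e in np.arange(.02,.2,.005):
        a=cv2.approxPolyDP(h,e*cv2.arcLength(h,True),True)
        if len(a)==4:return a[:,0].astype(float)
    return cv2.boxPoints(cv2.minAreaRect(h))
def rect(n,h,z):
    "min rect of the hull cast on plane z: centre, sizes mm, yaw of the long side"
    w=np.array([plane(n,p,z)[:2] for p in h[:,0].astype(float)])*1000
    (c,s,a)=cv2.minAreaRect(w.astype(np.float32)); 
    if s[0]<s[1]: s=s[::-1];a+=90
    return np.array(c),np.array(s),(a+90)%180-90
E
python3 - <<'E'
from h import *
t=cv2.imread("pics/top0.png");s=cv2.imread("pics/side0.png")
for n,img,pts in(("top",t,{"brick":(300,270),"brickside?":(318,283),"blue":(300,188),"blueside":(310,205),"tower":(366,295),"towerside":(356,292),"pav":(396,256),"pavside":(388,262),"bridge":(381,195),"lawn":(229,225),"paved":(160,240),"kerb":(126,240)}),("side",s,{"brick":(220,217),"brickside":(230,240),"blue":(310,218),"blueside":(290,235),"tower":(188,230),"towerside":(193,245),"pav":(227,266),"pavside":(227,278),"lawn":(274,195),"paved":(268,172)})):
    hv=cv2.cvtColor(img,cv2.COLOR_BGR2HSV)
    for k,(x,y) in pts.items(): print(n,k,np.median(hv[y-1:y+2,x-1:x+2].reshape(-1,3),0))
E
```

```text
top brick [  9. 169. 151.]
top brickside? [ 23.   8. 170.]
top blue [108. 169. 116.]
top blueside [ 26.  21. 173.]
top tower [ 28. 118. 172.]
top towerside [ 20. 150. 104.]
top pav [ 13. 158. 129.]
top pavside [ 18. 122.  67.]
top bridge [ 13. 134. 125.]
top lawn [ 70. 105. 102.]
top paved [ 17.  33. 135.]
top kerb [ 26.  24. 172.]
side brick [  9. 177. 176.]
side brickside [  8. 171.  70.]
side blue [108.  86. 130.]
side blueside [108.  78.  63.]
side tower [ 22.  90. 162.]
side towerside [ 18. 153.  65.]
side pav [ 13. 174. 159.]
side pavside [ 46. 125.  46.]
side lawn [ 70. 119. 114.]
side paved [ 20.  30. 162.]
```

Run:
```python
from h import *
t=cv2.imread("pics/top0.png");s=cv2.imread("pics/side0.png")
C={"brick":([0,100,115],[16,255,255],(285,245,350,290),(210,205,250,240),.044),
"blue":([98,60,85],[118,255,255],(285,165,350,215),(280,205,325,245),.044),
"tower":([18,60,125],[35,255,255],(350,280,378,303),(185,222,208,238),.072),
"pav":([5,110,95],[20,255,255],(384,246,405,267),(216,258,240,276),.038),
"bridge":([0,70,60],[25,255,255],(355,188,406,206),(288,252,301,292),.020),
"lawn":([45,60,50],[85,255,255],(198,205,262,247),(255,180,298,210),.010)}
for k,(lo,hi,rt,rs,z) in C.items():
    a=big(t,lo,hi,rt,5);b=big(s,lo,hi,rs,5)
    ca,cb=cv2.boundingRect(a),cv2.boundingRect(b)
    if k=="pav": pa,pb=cv2.minEnclosingCircle(a)[0],cv2.fitEllipse(b)[0]
    else:
        def dx(q):  # crossing of diagonals
            c=q.mean(0);o=np.argsort(np.arctan2(*(q-c).T[::-1]));q=q[o];l=[np.cross([*q[i],1],[*q[i+2],1]) for i in(0,1)];x=np.cross(*l);return x[:2]/x[2]
        pa,pb=dx(quad(a)),dx(quad(b))
    X,e=tri(pa,pb)
    print(k,"px",np.round(pa,1),np.round(pb,1),"tri",X*1000,"err",round(e*1000,1),"rect",*rect("top",a,z),"side",*rect("side",b,z))
# paved
hv=cv2.cvtColor(t,cv2.COLOR_BGR2HSV)
```

```text
brick px [316.1 267.3] [226.6 220.2] tri [ 446.3125 -240.5695   40.9584] err 1.2 rect [ 446.6226 -241.9307] [102.5738  50.8339] -75.78139877319336 side [ 447.413  -245.5897] [103.9352  51.7793] -78.27140426635742
blue px [317.5 189.5] [302.5 221.4] tri [ 614.9311 -248.397    42.1344] err 1.8 rect [ 614.5347 -248.2029] [102.1348  53.4351] 62.21773147583008 side [ 615.7516 -252.703 ] [107.3127  54.6612] 62.20539093017578
tower px [366.  291.6] [197.1 231.2] tri [ 398.1464 -335.4099   70.4667] err 4.1 rect [ 395.4571 -334.8246] [30.2113 29.6907] -3.2040176391601562 side [ 398.9121 -338.3484] [36.5618 34.4746] 0.11240702122449875
pav px [393.6 255.6] [226.8 265.9] tri [ 469.0204 -404.5106   34.9389] err 0.3 rect [ 469.485  -403.9107] [30.494  28.5269] -64.96451377868652 side [ 469.4358 -407.1611] [29.6493 28.988 ] 0.33540505170822144
bridge px [376.8 197.1] [294.8 276.3] tri [ 602.2009 -385.2162   -3.5971] err 3.8 rect [ 599.4922 -387.9459] [95.3228 20.9441] -88.6288571357727 side [ 599.8459 -410.3539] [100.1478  18.5678] -88.34434103965759
lawn px [229.1 224. ] [274.2 193.7] tri [544.9745 -55.2415  13.6285] err 2.3 rect [546.9972 -53.5776] [113.1158  60.7651] -79.92491149902344 side [545.1628 -50.7952] [103.5027  59.2496] -80.11008644104004
```

Heights from the two views agree with the text. Next I measure the paved plot and the board axis, then compute the first reach.

```bash
cat >> h.py <<'E'
def go(x,y,z,psi):
    "shift mm in tool axes and turn, from the state to world mm / tool yaw"
    o=bot.get_obs();p=o["ee_pos"]*1000;y0=o["tcp_rot"][2];a=np.radians(y0)
    d=np.array([x,y,z])-p;t=-((psi-y0+180)%360-180)
    print("now",p,round(y0,1),"-> %.1f %.1f %.1f turn %.1f"%(d[0]*np.cos(a)+d[1]*np.sin(a),d[0]*np.sin(a)-d[1]*np.cos(a),-d[2],t))
E
python3 - <<'E'
from h import *
t=cv2.imread("pics/top0.png");s=cv2.imread("pics/side0.png")
for n,img,r in(("top",t,(122,212,196,262)),("side",s,(252,160,286,184))):
    x0,y0,x1,y1=r;g=cv2.GaussianBlur(cv2.cvtColor(img,cv2.COLOR_BGR2GRAY),(5,5),0)
    th,_=cv2.threshold(g[y0:y1,x0:x1],0,255,cv2.THRESH_OTSU)
    m=np.zeros_like(g);m[y0:y1,x0:x1]=(g[y0:y1,x0:x1]<th)*255
    m=cv2.morphologyEx(m,cv2.MORPH_OPEN,np.ones((7,7)))
    h=cv2.convexHull(max(cv2.findContours(m,0,1)[0],key=cv2.contourArea))
    print(n,th,rect(n,h,.012))
go(446.6,-242,120,-75.8)
E
```

```text
top 144.0 (array([530.8072,  91.9615]), array([155.5368,  96.104 ]), -80.13375759124756)
side 181.0 (array([526.3051,  86.6575]), array([154.659 ,  86.0142]), -85.22735261917114)
now [ 123.0871 -535.8116  230.6222] 12.9 -> 381.1 -213.9 110.6 turn 88.7
```

Run:
```python
import cv2
t=cv2.imread("pics/top0.png")
cv2.imwrite("pics/c.png",cv2.resize(t[165:275,110:275],None,fx=4.8,fy=4.8,interpolation=cv2.INTER_CUBIC))
```

```text
(no output)
```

View pics/c.png

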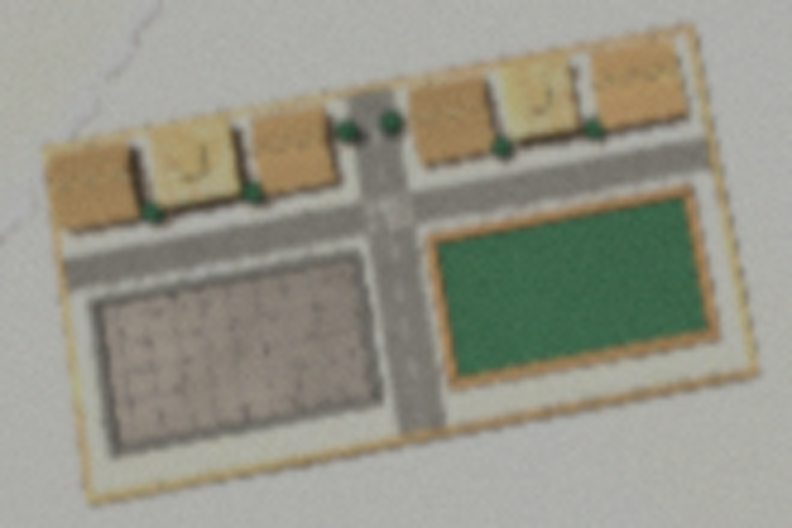

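Call:
{"op": "send_rows", "data": {
  "targets": "50 -28 0 10 0;100 -56 0 20 0;150 -85 10 30 0;200 -113 30 40 0;250 -141 50 50 0;300 -169 70 60 0;350 -197 90 70 0;381 -214 110 80 0;381 -214 110 88.7 0;381 -214 110 88.7 0;381 -214 110 88.7 0",
  "newtons": 40
}}

```text
time: 1.48
ee_pos: [0.2262, -0.3775, 0.1266]
tcp_rot: [-173.4, 0.8, -63.3]
wrist_force: [0.0, 0.1, 0.3]
opening: 0.0857
grasp_force: 0.0
```

The crop shows the paved kerb's outer corners at crop (92,300), (362,250), (383,402), (115,457). The lawn kerb's are at (430,235), (692,188), (718,335), (452,385).

Run:
```python
from h import *
for q in([(92,300),(362,250),(383,402),(115,457)],[(430,235),(692,188),(718,335),(452,385)]):
    w=np.array([plane("top",(110+(a+.5)/4.8-.5,165+(b+.5)/4.8-.5),.014)[:2] for a,b in q])*1000
    print(w.mean(0),cv2.minAreaRect(w.astype(np.float32)))
go(446.6,-242,120,-75.8)
```

```text
[518.7454  97.3169] ((518.17236328125, 97.436279296875), (73.1300277709961, 124.7306900024414), 9.676369667053223)
[546.5814 -54.78  ] ((546.3792114257812, -54.814056396484375), (70.22503662109375, 122.26785278320312), 9.347265243530273)
now [ 226.1689 -377.5394  126.5982] -63.3 -> -22.1 -257.8 6.6 turn 12.5
```

Call:
{"op": "send_rows", "data": {
  "targets": "-7 -50 0 8 0;-12 -100 0 12.5 0;-16 -150 0 12.5 0;-20 -200 0 12.5 0;-22 -240 5 12.5 0;-22 -258 6 12.5 0;-22 -258 6 12.5 0;-22 -258 6 12.5 0;-22 -258 6 12.5 0"
}}

```text
time: 2.6
ee_pos: [0.1621, -0.3459, 0.1491]
tcp_rot: [-170.9, 2.3, -71.6]
wrist_force: [0.3, -0.3, 0.4]
opening: 0.0855
grasp_force: 0.0
```

Run:
```python
from h import *
go(446.6,-242,20,-75.8); print(bot.get_obs()["tcp_rot"],bot.get_obs()["q"])
```

```text
now [ 162.0727 -345.9392  149.0635] -71.6 -> -9.0 -302.8 129.1 turn 4.2
[-170.8623    2.2988  -71.6445] [-71.6994 -17.0852 -19.6505  89.7422   9.1355 179.9444]
```

Joint 6 ran to its limit, because yaw = q1 + 180 − q6. I'll turn the other way, using tool yaws near +100.

Call:
{"op": "send_rows", "data": {
  "targets": "0 0 0 -10 0;0 0 0 -20 0;0 0 0 -30 0;0 0 0 -40 0;0 0 0 -40 0"
}}

```text
time: 3.22
ee_pos: [0.1621, -0.3461, 0.149]
tcp_rot: [-171.5, -4.1, -32.2]
wrist_force: [0.0, 1.5, 0.5]
opening: 0.0854
grasp_force: 0.0
```

Run:
```python
from h import *
go(446.6,-242,120,104.2); print(bot.get_obs()["tcp_rot"],bot.get_obs()["q"])
```

```text
now [ 162.0624 -346.0518  148.9886] -32.2 -> 185.3 -239.7 29.0 turn -136.4
[-171.4941   -4.073   -32.2048] [-71.708  -17.0635 -19.6427  89.7362   9.1379 140.0088]
```

The clipped pose left a tilt of about 9° on q5. Demanding an over-turn at the opposite joint-6 stop should push q5 back, so I'll try that.

Call:
{"op": "send_rows", "data": {
  "targets": "0 0 0 -10.6 0;0 0 0 -21.2 0;0 0 0 -31.8 0;0 0 0 -42.4 0;0 0 0 -53 0;0 0 0 -63.6 0;0 0 0 -74.2 0;0 0 0 -84.8 0;0 0 0 -95.4 0;0 0 0 -106 0;0 0 0 -116.6 0;0 0 0 -127.2 0;0 0 0 -137.8 0;0 0 0 -148.4 0;0 0 0 -159 0;0 0 0 -169.6 0"
}}

```text
time: 5.22
ee_pos: [0.1621, -0.3461, 0.149]
tcp_rot: [170.9, 2.5, 137.6]
wrist_force: [-0.0, 0.5, 0.3]
opening: 0.0854
grasp_force: 0.0
```

Call:
{"op": "send_rows", "data": {
  "targets": "0 0 0 -10.6 0;0 0 0 -21.2 0;0 0 0 -31.8 0;0 0 0 -42.4 0;0 0 0 -53 0;0 0 0 -63.6 0;0 0 0 -74.2 0;0 0 0 -84.8 0;0 0 0 -95.4 0;0 0 0 -106 0;0 0 0 -116.6 0;0 0 0 -127.2 0;0 0 0 -137.8 0;0 0 0 -148.4 0;0 0 0 -155 0;0 0 0 -160 0;0 0 0 -160 0"
}}

```text
time: 7.35
ee_pos: [0.1989, -0.3286, 0.149]
tcp_rot: [-172.3, 0.8, -64.8]
wrist_force: [0.1, 0.6, -0.7]
opening: 0.0855
grasp_force: 0.0
```

Run:
```python
from h import *
print(bot.get_obs()["tcp_rot"],bot.get_obs()["q"],bot.get_obs()["ee_pos"])
```

```text
[-172.3427    0.7984  -64.7641] [ -64.4916  -18.2962  -20.4153   88.6427    7.661  -179.7251] [ 0.1989 -0.3286  0.149 ]
```

Call:
{"op": "send_rows", "data": {
  "targets": "0 50 0 -8 0;0 100 0 -8 0;0 150 0 -8 0;0 150 0 -8 0"
}}

```text
time: 7.85
ee_pos: [0.2062, -0.3143, 0.1322]
tcp_rot: [-174.9, -0.2, -60.6]
wrist_force: [-0.2, -0.1, -0.0]
opening: 0.0853
grasp_force: 0.0
```

Run:
```python
from h import *
print(bot.get_obs()["tcp_rot"],bot.get_obs()["q"],bot.get_obs()["ee_pos"])
```

```text
[-174.9465   -0.1677  -60.6494] [ -60.559   -20.3736  -23.6333   86.5646    5.0533 -179.9092] [ 0.2062 -0.3143  0.1322]
```

Call:
{"op": "send_rows", "data": {
  "targets": "5 50 -5 -8 0;10 100 -10 -8 0;15 150 -15 -8 0;15 200 -20 -8 0;15 220 -20 -8 0;15 220 -20 -8 0"
}}

```text
time: 8.6
ee_pos: [0.2187, -0.3068, 0.1334]
tcp_rot: [-177.7, -0.8, -56.3]
wrist_force: [0.1, 0.2, 0.2]
opening: 0.0855
grasp_force: 0.0
```

Run:
```python
from h import *
print(bot.get_obs()["tcp_rot"],bot.get_obs()["q"],bot.get_obs()["ee_pos"])
```

```text
[-177.6722   -0.8071  -56.338 ] [ -56.281   -20.8372  -23.736    86.2918    2.327  -179.943 ] [ 0.2187 -0.3068  0.1334]
```

Call:
{"op": "send_rows", "data": {
  "targets": "-5 50 0 -8 0;-10 100 0 -8 0;-15 150 0 -8 0;-20 180 0 -8 0;-20 180 0 -8 0"
}}

```text
time: 9.22
ee_pos: [0.2144, -0.2757, 0.1273]
tcp_rot: [179.6, -1.1, -51.8]
wrist_force: [-0.2, 0.2, 1.3]
opening: 0.0855
grasp_force: 0.0
```

Run:
```python
from h import *
print(bot.get_obs()["tcp_rot"],bot.get_obs()["q"],bot.get_obs()["ee_pos"])
```

```text
[179.5725  -1.0535 -51.8434] [ -51.7869  -25.1358  -27.3344   86.7484   -0.4285 -179.9435] [ 0.2144 -0.2757  0.1273]
```

```bash
cat >> h.py <<'E'
from scipy.spatial.transform import Rotation as Ro
def go(x,y,z,psi):
    o=bot.get_obs();p=o["ee_pos"]*1000;r=o["tcp_rot"];R=Ro.from_euler("xyz",r,degrees=True).as_matrix()
    d=R.T@(np.array([x,y,z])-p);t=-((psi-r[2]+180)%360-180)
    print("now",p,r,"q1,5,6",o["q"][[0,4,5]],"-> %.1f %.1f %.1f turn %.1f (or %.1f)"%(*d,t,t-360*np.sign(t)))
E
python3 -c "
from h import *
go(446.6,-242,110,104.2)"
```

```text
now [ 214.3663 -275.7287  127.2691] [179.5725  -1.0535 -51.8434] q1,5,6 [ -51.7869   -0.4285 -179.9435] -> 116.6 -203.6 17.9 turn -156.0 (or 204.0)
```

Call:
{"op": "send_rows", "data": {
  "targets": "0 0 0 10.5 0;5 0 0 21 0;10 -10 0 31.5 0;20 -20 0 42 0;30 -40 0 52.5 0;40 -60 0 63 0;50 -80 0 73.5 0;60 -100 0 84 0;70 -120 0 94.5 0;80 -140 0 105 0;90 -160 0 115.5 0;100 -175 0 126 0;110 -190 5 136.5 0;117 -204 10 147 0;117 -204 17 157.5 0;117 -204 17 168 0;117 -204 17 178.5 0;117 -204 17 189 0;117 -204 17 199.5 0;117 -204 17 204 0"
}}

```text
time: 11.72
ee_pos: [0.4473, -0.2421, 0.1108]
tcp_rot: [180.0, 1.1, 103.9]
wrist_force: [-0.6, -1.3, -0.4]
opening: 0.0852
grasp_force: 0.0
```

```bash
python3 -c "
from h import *
cv2.imwrite('pics/d.png',np.hstack([camera('top')[150:350,240:460],camera('side')[120:320,130:350]]))
go(446.6,-242,20,104.2)"
```

```text
now [ 447.329  -242.0442  110.7877] [179.9771   1.1266 104.1256] q1,5,6 [-27.9574  -0.8208  47.9113] -> 2.0 -0.7 90.8 turn -0.1 (or 359.9)
```

View pics/d.png

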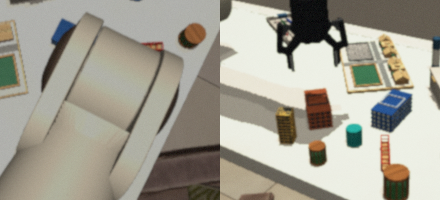

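The side crop shows the open gripper squarely above the brick block, near crop (318,110). Descending and gripping.

Call:
{"op": "send_rows", "data": {
  "targets": "1 0 40 0 0;2 -1 75 0 0;2 -1 91 0 0;2 -1 91 0 0;2 -1 91 0 255;2 -1 91 0 255;2 -1 91 0 255;2 -1 91 0 255;2 -1 91 0 255;2 -1 91 0 255"
}}

```text
time: 13.08
ee_pos: [0.4474, -0.2423, 0.0214]
tcp_rot: [179.9, 1.2, 104.2]
wrist_force: [-0.5, 0.2, 7.5]
opening: 0.0511
grasp_force: 43.0
```

```bash
python3 -c "
from h import *
go(519,98.4,110,100.1)"
```

```text
now [ 447.3945 -242.345    21.3869] [179.8655   1.2394 104.2121] q1,5,6 [-27.9798  -0.8279  47.7999] -> 310.7 153.3 -95.0 turn 4.1 (or -355.9)
```

Call:
{"op": "send_rows", "data": {
  "targets": "0 0 -40 0 255;0 0 -80 0 255;10 5 -92 0 255;40 20 -95 1 255;80 40 -95 2 255;120 60 -95 3 255;160 80 -95 4 255;200 100 -95 4 255;240 120 -95 4 255;275 136 -95 4 255;300 148 -95 4 255;311 153 -95 4 255;311 153 -95 4 255;311 153 -95 4 255"
}}

```text
time: 14.82
ee_pos: [0.5178, 0.0982, 0.1085]
tcp_rot: [179.9, 1.1, 100.2]
wrist_force: [0.1, 0.2, -2.1]
opening: 0.051
grasp_force: 42.9
```

```bash
python3 -c "
from h import *
go(519,98.4,33,100.1);o=bot.get_obs();print(o['opening'],o['grasp_force'])
cv2.imwrite('pics/e.png',np.hstack([camera('top')[150:300,80:300],camera('side')[80:230,200:420]]))"
```

```text
now [517.7699  98.1516 108.5274] [179.9222   1.1478 100.1676] q1,5,6 [11.3554 -1.1492 91.1865] -> 1.5 1.2 75.5 turn 0.1 (or -359.9)
0.05096841144296756 42.860382199287415
```

View pics/e.png

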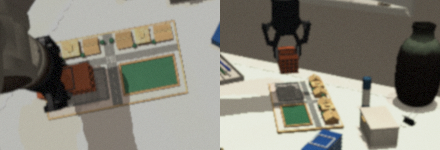

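The block is held over the paved plot: red at crop (75,80) in the top view and (288,60) in the side view. Lowering and releasing.

Call:
{"op": "send_rows", "data": {
  "targets": "1 1 30 0 255;1 1 55 0 255;1.5 1 68 0 255;1.5 1 74 0 255;1.5 1 76 0 255;1.5 1 76 0 255;1.5 1 76 0 40;1.5 1 76 0 40;1.5 1 76 0 40;1.5 1 60 0 40;1.5 1 30 0 40;1.5 1 -10 0 20;1.5 1 -10 0 0"
}}

```text
time: 16.55
ee_pos: [0.5205, 0.1012, 0.1232]
tcp_rot: [179.5, 1.1, 100.2]
wrist_force: [0.8, 0.2, 0.0]
opening: 0.0853
grasp_force: 0.0
```

```bash
python3 -c "
from h import *
go(614.7,-248.3,110,62.2)"
```

```text
now [520.4714 101.1516 123.1988] [179.5294   1.1283 100.201 ] q1,5,6 [11.6106 -1.1395 91.4005] -> -360.3 30.7 20.5 turn 38.0 (or -322.0)
```

Call:
{"op": "send_rows", "data": {
  "targets": "-35 3 5 5 0;-75 7 10 10 0;-115 10 10 15 0;-155 13 10 20 0;-195 17 10 25 0;-235 20 10 30 0;-275 24 10 35 0;-315 27 15 38 0;-345 30 20 38 0;-360 31 20 38 0;-360 31 20 38 0;-360 31 20 38 0"
}}

```text
time: 18.05
ee_pos: [0.613, -0.2474, 0.1062]
tcp_rot: [179.2, 0.8, 62.2]
wrist_force: [0.4, -0.5, -0.2]
opening: 0.0854
grasp_force: 0.0
```

```bash
python3 -c "
from h import *
go(614.7,-248.3,20,62.2)
t=camera('top');s=camera('side')
cv2.imwrite('pics/f.png',np.hstack([cv2.resize(t[170:270,110:280],None,fx=2.3,fy=2.3),cv2.resize(s[130:230,230:400],None,fx=2.3,fy=2.3)]))"
```

```text
now [ 613.005  -247.3946  106.1691] [179.2251   0.8167  62.244 ] q1,5,6 [-21.592   -0.8951  96.1532] -> 1.2 0.8 86.2 turn 0.0 (or -360.0)
```

View pics/f.png

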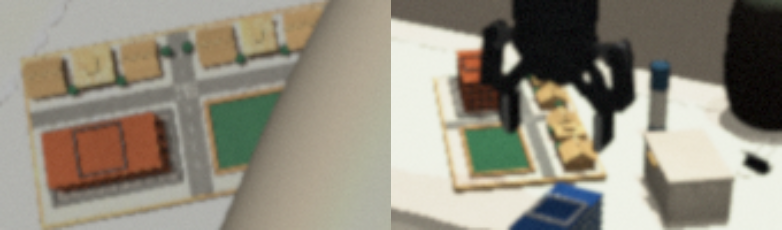

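The brick block is in the paved plot, with its roof around crop (103,150). It appears well seated, with perspective lean to the left. I'll measure the roof position and carry on with the blue pick.

```bash
python3 -c "
from h import *
t=camera('top')
a=big(t,[0,100,115],[16,255,255],(120,210,190,258),5);print(rect('top',a,.054))
cv2.imwrite('pics/_.png',t)"
```

```text
(array([519.6385,  98.2491]), array([102.5011,  51.0657]), -79.56633758544922)
```

Call:
{"op": "send_rows", "data": {
  "targets": "1 1 40 0 0;1 1 70 0 0;1 1 86 0 0;1 1 86 0 0;1 1 86 0 255;1 1 86 0 255;1 1 86 0 255;1 1 86 0 255;1 1 86 0 255;1 1 86 0 255"
}}

```text
time: 19.45
ee_pos: [0.6157, -0.2499, 0.0216]
tcp_rot: [179.1, 0.8, 62.2]
wrist_force: [-0.6, 1.2, 6.4]
opening: 0.051
grasp_force: 43.0
```

```bash
python3 -c "
from h import *
go(546.3,-55.2,110,100.1)"
```

```text
now [ 615.713  -249.9258   21.6117] [179.0736   0.8097  62.1965] q1,5,6 [-21.7054  -0.9035  96.085 ] -> 138.6 -150.7 -92.8 turn -37.9 (or 322.1)
```

The brick sits within 1 mm of the plot centre. Carrying the blue block to the lawn.

Call:
{"op": "send_rows", "data": {
  "targets": "0 0 -40 0 255;0 0 -75 0 255;5 -5 -92 -2 255;20 -22 -93 -8 255;45 -49 -93 -15 255;70 -76 -93 -22 255;95 -103 -93 -30 255;118 -128 -93 -36 255;132 -144 -93 -38 255;138.5 -150.5 -93 -38 255;138.5 -150.5 -93 -38 255;138.5 -150.5 -93 -38 255"
}}

```text
time: 20.95
ee_pos: [0.5461, -0.0559, 0.1088]
tcp_rot: [179.9, 1.1, 100.1]
wrist_force: [0.1, 0.1, -2.3]
opening: 0.0512
grasp_force: 43.1
```

```bash
python3 -c "
from h import *
go(546.3,-55.2,33,100.1);o=bot.get_obs();print(o['opening'],o['grasp_force'])"
```

```text
now [546.1336 -55.8777 108.7625] [179.893    1.1472 100.1288] q1,5,6 [-5.2825 -1.0776 74.5838] -> 2.2 0.1 75.7 turn 0.0 (or -360.0)
0.05122041397301438 43.12297224998474
```

Call:
{"op": "send_rows", "data": {
  "targets": "0.5 0 30 0 255;1 0 55 0 255;1 0 68 0 255;1 0 74 0 255;1 0 76 0 255;1 0 76 0 255;1 0 76 0 40;1 0 76 0 40;1 0 76 0 40;1 0 60 0 40;1 0 30 0 40;1 0 -10 0 20;1 0 -10 0 0"
}}

```text
time: 22.58
ee_pos: [0.5475, -0.0541, 0.1234]
tcp_rot: [179.5, 1.2, 100.2]
wrist_force: [0.3, -0.3, 0.9]
opening: 0.0856
grasp_force: 0.0
```

```bash
python3 -c "
from h import *
go(600,-388,110,91.4)"
```

```text
now [547.4622 -54.121  123.4443] [179.5313   1.2334 100.1994] q1,5,6 [-5.0935 -1.0661 74.6948] -> -337.5 -7.6 20.7 turn 8.8 (or -351.2)
```

```bash
python3 -c "
from h import *
t=camera('top')
a=big(t,[98,60,85],[118,255,255],(190,195,265,250),5);print('blue',rect('top',a,.054))
b=big(t,[0,70,60],[25,255,255],(355,185,408,208),5)
for z in(.02,.01):print(rect('top',b,z))
print('turq',plane('top',(363.7,225.5),.038))
go(597,-374,110,91.4)"
```

```text
blue (array([528.8565, -14.8496]), array([30.5048, 16.3155]), 12.05538558959961)
(array([ 599.4377, -387.9497]), array([95.3443, 20.973 ]), -88.52289414405823)
(array([ 601.7308, -390.2264]), array([96.3596, 21.1964]), -88.52285838127136)
turq [ 0.5341 -0.3444  0.038 ]
now [546.6431 -54.0269 121.2685] [179.6861   1.1918 100.2056] q1,5,6 [-5.091  -1.0667 74.6943] -> -323.5 -7.2 18.0 turn 8.8 (or -351.2)
```

Call:
{"op": "send_rows", "data": {
  "targets": "-35 -1 4 2 80;-75 -2 8 4 130;-115 -3 12 6 130;-155 -4 14 8 130;-195 -5 14 8.8 130;-235 -6 14 8.8 130;-275 -6 14 8.8 130;-300 -6 14 8.8 130;-300 -6 14 8.8 130;-300 -6 14 8.8 130"
}}

```text
time: 23.88
ee_pos: [0.5926, -0.3498, 0.1101]
tcp_rot: [179.8, 1.1, 91.4]
wrist_force: [-0.2, -0.1, -0.5]
opening: 0.0419
grasp_force: 0.0
```

```bash
python3 -c "
from h import *
go(597,-374,60,91.4);print(bot.get_obs()['q'],bot.get_obs()['opening'])"
```

```text
now [ 592.5937 -349.7835  110.0658] [179.7828   1.0507  91.4105] q1,5,6 [-30.2283  -0.7805  58.3541] -> -23.4 3.6 50.5 turn 0.0 (or -360.0)
[-30.2283  22.7721  17.9047  84.3965  -0.7805  58.3541] 0.04192249303019172
```

```bash
python3 -c "
from h import *
go(600.5,-375,50,91.4)
go(600.5,-375,4,91.4)"
```

```text
now [ 592.5937 -349.7835  110.0658] [179.7828   1.0507  91.4105] q1,5,6 [-30.2283  -0.7805  58.3541] -> -24.3 7.1 60.5 turn 0.0 (or -360.0)
now [ 592.5937 -349.7835  110.0658] [179.7828   1.0507  91.4105] q1,5,6 [-30.2283  -0.7805  58.3541] -> -23.5 6.9 106.5 turn 0.0 (or -360.0)
```

Call:
{"op": "send_rows", "data": {
  "targets": "-12 3 20 0 130;-24 7.5 40 0 130;-24 7.5 60 0 130;-24 7.5 60 0 130"
}}

```text
time: 24.38
ee_pos: [0.6, -0.3747, 0.0478]
tcp_rot: [180.0, 0.9, 91.4]
wrist_force: [0.3, 0.2, -0.8]
opening: 0.0421
grasp_force: 0.0
```

```bash
python3 -c "
from h import *
go(600.5,-375,4,91.4);print(bot.get_obs()['q'])
s=camera('side');t=camera('top')
cv2.imwrite('pics/g.png',cv2.resize(np.hstack([s[210:310,220:350],t[160:260,320:450]]),None,fx=3,fy=3,interpolation=2))"
```

```text
now [ 599.9869 -374.6508   47.8187] [179.9561   0.9476  91.4001] q1,5,6 [-31.6717  -0.7701  56.9242] -> 0.4 0.5 43.8 turn 0.0 (or -360.0)
[-31.6717  26.3609  15.8282  78.9133  -0.7701  56.9242]
```

View pics/g.png

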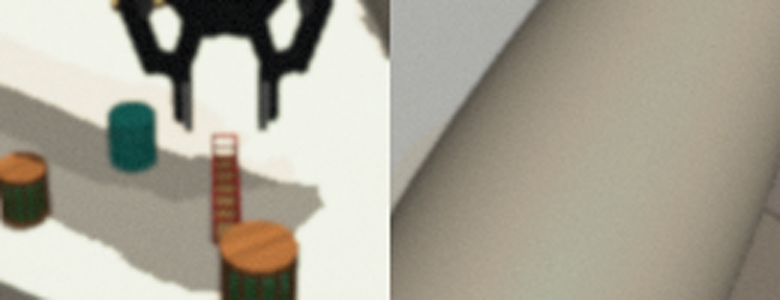

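The open fingers, at crop (185,120) and (265,120), straddle the bridge at (225,190). Descending.

Call:
{"op": "send_rows", "data": {
  "targets": "0 0.5 20 0 130;0 0.5 35 0 130;0 0.5 42 0 130;0 0.5 42 0 130;0 0.5 42 0 255;0 0.5 42 0 255;0 0.5 42 0 255;0 0.5 42 0 255;0 0.5 42 0 255",
  "newtons": 30
}}

```text
time: 25.6
ee_pos: [0.6024, -0.3765, 0.0101]
tcp_rot: [179.7, 1.1, 91.4]
wrist_force: [-0.4, 0.2, 5.6]
opening: 0.0166
grasp_force: 31.4
```

```bash
python3 -c "
from h import *
go(532.6+2.5,21.6-14,130,100.1)
print(bot.get_obs()['q'])
t=camera('top')
hv=cv2.cvtColor(t,cv2.COLOR_BGR2HSV);m=cv2.inRange(hv,np.array([98,90,85]),np.array([118,255,255]));m[:195]=0;m[250:]=0;m[:,:195]=0;m[:,265:]=0
m=cv2.morphologyEx(m,cv2.MORPH_CLOSE,np.ones((5,5)));c=max(cv2.findContours(m,0,1)[0],key=cv2.contourArea);print('blue',rect('top',c,.054))"
```

```text
now [ 602.4494 -376.5366   10.1039] [179.6575   1.1497  91.4023] q1,5,6 [-31.6945  -0.7761  56.8936] -> 383.2 -57.2 -128.0 turn -8.7 (or 351.3)
[-31.6945  27.2168  12.7932  74.6617  -0.7761  56.8936]
blue (array([546.1011, -56.3557]), array([103.9958,  50.4443]), -79.5691614151001)
```

Call:
{"op": "send_rows", "data": {
  "targets": "0 0 -30 0 255;10 0 -65 0 255;40 -6 -105 -2 255;85 -12 -118 -4 255;130 -18 -118 -6 255;175 -24 -118 -8 255;220 -30 -118 -8.7 255;265 -38 -118 -8.7 255;310 -45 -118 -8.7 255;350 -50 -118 -8.7 255;380 -55 -118 -8.7 255;400 -57 -118 -8.7 255;408 -57 -118 -8.7 255;408 -57 -118 -8.7 255;408 -57 -118 -8.7 255"
}}

```text
time: 27.52
ee_pos: [0.5346, 0.0317, 0.119]
tcp_rot: [179.9, 1.1, 100.1]
wrist_force: [0.0, -0.5, -0.1]
opening: 0.017
grasp_force: 30.7
```

```bash
python3 -c "
from h import *
go(530.7,33.2,66,100.1);print(bot.get_obs()['opening'])
t=camera('top');s=camera('side')
cv2.imwrite('pics/h.png',np.hstack([cv2.resize(t[160:280,100:280],None,fx=2.2,fy=2.2),cv2.resize(s[90:210,210:390],None,fx=2.2,fy=2.2)]))"
```

```text
now [534.6151  31.6501 118.988 ] [179.9045   1.1444 100.0599] q1,5,6 [ 3.9882 -1.1279 83.9252] -> 3.3 -3.7 52.9 turn -0.0 (or 360.0)
0.017026564737080335
```

View pics/h.png

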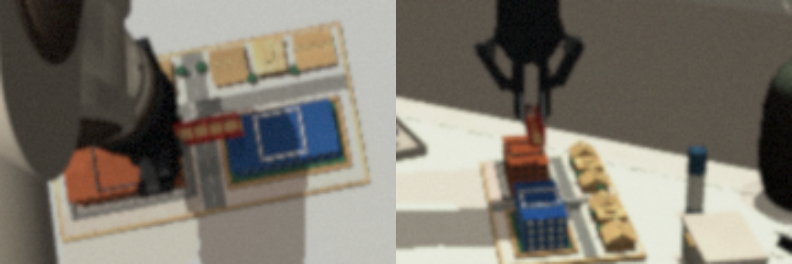

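The bridge is held over the street. Its free end shows at top crop (243,122). I'll use that end to check the offset along the bridge.

```bash
python3 -c "
from h import *
t=camera('top');s=camera('side')
a=big(t,[0,110,50],[14,255,255],(184,205,216,230),3)[:,0].astype(float)
tip=a[a[:,0]>a[:,0].max()-1.1].mean(0);print(tip)
o=bot.get_obs();p=o['ee_pos']*1e3;psi=np.radians(o['tcp_rot'][2]);u=np.array([np.cos(psi),np.sin(psi)]);v=np.array([u[1],-u[0]])
for z in(.109,.119,.129):
  w=plane('top',tip,z)[:2]*1000-p[:2];print(z,'along',w@u,'across',w@v)
b=big(s,[0,110,50],[10,255,255],(265,125,285,160),3)
import sys;b=b[:,0].astype(float);lo=b[b[:,1]>b[:,1].max()-1.1].mean(0);hi=b[:,1].min();print('side lowest px',lo)
E=p[:2]-60*u
from numpy.linalg import inv
T=inv(M['side']['pose'])
for z in(105,109,113):
  c=T@np.array([*(E/1000),z/1000,1]);k=M['side']['K']@c[:3];print(z,k[:2]/k[2])
"
```

```text
[208.5 217.5]
0.109 along -58.74825574095231 across -0.723785998199217
0.119 along -60.13422652406487 across -2.8804439093089353
0.129 along -61.52019730717741 across -5.037101820418649
side lowest px [270.5 159. ]
105 [274.4016 157.2964]
109 [274.3598 155.8565]
113 [274.3179 154.4116]
```

Call:
{"op": "send_rows", "data": {
  "targets": "1 -2 15 0 255;2 -3.5 30 0 255;2.5 -3.5 42 0 255;2.5 -3.5 48 0 255;2.5 -3.5 51 0 255;2.5 -3.5 51 0 255"
}}

```text
time: 28.48
ee_pos: [0.5309, 0.0333, 0.0681]
tcp_rot: [179.9, 1.1, 100.1]
wrist_force: [-0.0, -0.3, -0.7]
opening: 0.0169
grasp_force: 30.7
```

Call:
{"op": "send_rows", "data": {
  "targets": "0 0 2 0 255;0 0 3 0 255;0 0 4 0 255;0 0 4 0 255"
}}

```text
time: 28.98
ee_pos: [0.5309, 0.0332, 0.0641]
tcp_rot: [179.9, 1.1, 100.1]
wrist_force: [0.5, 0.2, -1.0]
opening: 0.017
grasp_force: 30.7
```

```bash
python3 -c "
from h import *
go(530.7,33.2,66,100.1);print(bot.get_obs()['wrist_force'])
t=camera('top');s=camera('side')
cv2.imwrite('pics/i.png',np.hstack([cv2.resize(t[170:270,150:250],None,fx=4,fy=4),cv2.resize(s[120:220,220:320],None,fx=4,fy=4)]))"
```

```text
now [530.8671  33.1984  64.0714] [179.8899   1.1348 100.1059] q1,5,6 [ 4.177  -1.1173 84.0678] -> -0.0 -0.2 -1.9 turn 0.0 (or -360.0)
[ 0.4888  0.2353 -0.9729]
```

View pics/i.png

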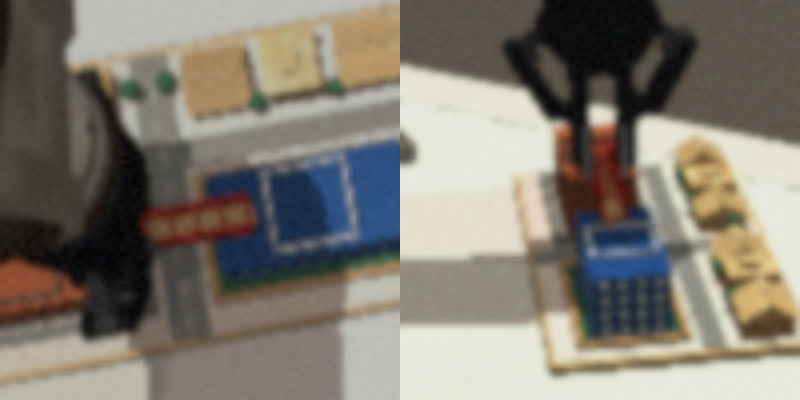

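The bridge end lies over the blue roof at (235,213), short of the frame. There is no contact yet, so I'll feel down.

Call:
{"op": "send_rows", "data": {
  "targets": "0 0 1 0 255;0 0 2 0 255;0 0 2 0 255"
}}

```text
time: 29.45
ee_pos: [0.531, 0.0332, 0.064]
tcp_rot: [179.8, 1.1, 100.1]
wrist_force: [-6.3, -0.2, 15.5]
opening: 0.017
grasp_force: 32.5
```

Call:
{"op": "send_rows", "data": {
  "targets": "0 0 1 0 255;0 0 2 0 255;0 0 2 0 255"
}}

```text
time: 29.82
ee_pos: [0.5311, 0.0332, 0.0639]
tcp_rot: [179.7, 1.1, 100.1]
wrist_force: [-13.0, 0.6, 30.3]
opening: 0.0173
grasp_force: 34.3
```

Seated at z = 64 mm. Relaxing the press, then releasing.

Call:
{"op": "send_rows", "data": {
  "targets": "0 0 -2 0 255;0 0 -3.5 0 255;0 0 -3.5 0 130;0 0 -3.5 0 130;0 0 -3.5 0 130;0 0 -25 0 130;0 0 -60 0 130;0 0 -75 0 100;0 0 -75 0 60;0 0 -75 0 60"
}}

```text
time: 31.08
ee_pos: [0.53, 0.0345, 0.1337]
tcp_rot: [180.0, 1.1, 100.1]
wrist_force: [-0.1, 0.7, -0.4]
opening: 0.0655
grasp_force: 0.0
```

```bash
python3 -c "
from h import *
go(397,-335,140,90)
go(397,-335,140,87)"
```

```text
now [530.0232  34.4887 133.6534] [179.9879   1.1256 100.1062] q1,5,6 [ 4.3232 -1.1186 84.2157] -> -340.5 -195.8 0.3 turn 10.1 (or -349.9)
now [530.0232  34.4887 133.6534] [179.9879   1.1256 100.1062] q1,5,6 [ 4.3232 -1.1186 84.2157] -> -340.5 -195.8 0.3 turn 13.1 (or -346.9)
```

Call:
{"op": "send_rows", "data": {
  "targets": "-25 -15 0 2 60;-60 -35 0 4 60;-100 -58 0 6 60;-140 -80 0 8 60;-180 -104 0 10 60;-220 -127 0 12 60;-260 -150 0 12 60;-295 -170 0 12 60;-325 -187 0 12 60;-340 -196 0 12 60;-340 -196 0 12 60;-340 -196 0 12 60"
}}

```text
time: 32.58
ee_pos: [0.3974, -0.3337, 0.141]
tcp_rot: [179.7, 1.1, 88.1]
wrist_force: [1.2, -0.7, 0.6]
opening: 0.0654
grasp_force: 0.0
```

```bash
python3 -c "
from h import *
go(397,-335,32,88)
t=camera('top');s=camera('side')
cv2.imwrite('pics/j.png',np.hstack([cv2.resize(t[170:270,110:260],None,fx=2.6,fy=2.6),cv2.resize(s[140:280,160:310],(390,260))]))"
```

```text
now [ 397.3728 -333.6711  141.0006] [179.6856   1.05    88.1352] q1,5,6 [-39.6701  -0.6369  52.1868] -> 0.7 -0.9 109.0 turn 0.1 (or -359.9)
```

View pics/j.png

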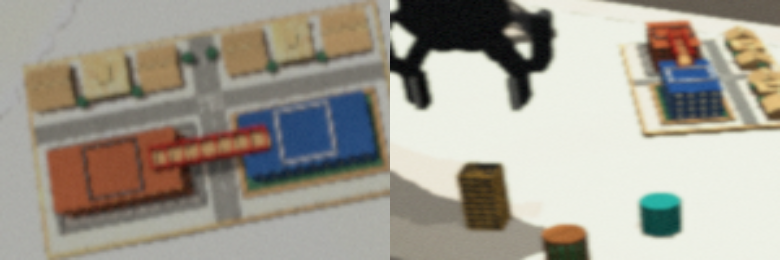

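The bridge lies straight and level across both roofs at crop (212,148). The open gripper is above the tower. Gripping it.

Call:
{"op": "send_rows", "data": {
  "targets": "0.5 -0.5 40 0 60;1 -1 80 0 60;1 -1 105 0 60;1 -1 109 0 60;1 -1 109 0 60;1 -1 109 0 255;1 -1 109 0 255;1 -1 109 0 255;1 -1 109 0 255;1 -1 109 0 255;1 -1 109 0 255",
  "newtons": 30
}}

```text
time: 34.05
ee_pos: [0.3972, -0.3359, 0.0335]
tcp_rot: [179.6, 1.1, 88.1]
wrist_force: [-1.0, 0.6, 6.4]
opening: 0.0296
grasp_force: 30.0
```

```bash
python3 -c "
from h import *
print(bot.get_obs()['opening'],bot.get_obs()['grasp_force'])
go(519.3,98.3,150,100.3)"
```

```text
0.029606306473715007 29.979855716228485
now [ 397.1691 -335.9342   33.4993] [179.588    1.1426  88.0944] q1,5,6 [-39.8706  -0.6473  52.0251] -> 435.6 108.5 -124.4 turn -12.2 (or 347.8)
```

Call:
{"op": "send_rows", "data": {
  "targets": "0 0 -40 0 255;5 2 -85 -1 255;30 8 -118 -2 255;70 17 -125 -4 255;110 27 -125 -6 255;155 38 -125 -8 255;200 50 -125 -10 255;245 61 -125 -12 255;290 72 -125 -12 255;335 83 -125 -12 255;375 93 -125 -12 255;405 101 -125 -12 255;425 106 -125 -12 255;435 108 -125 -12 255;435 108 -125 -12 255;435 108 -125 -12 255"
}}

```text
time: 36.05
ee_pos: [0.5183, 0.0972, 0.1499]
tcp_rot: [179.9, 1.1, 100.1]
wrist_force: [-1.0, 0.3, -1.5]
opening: 0.0299
grasp_force: 30.3
```

```bash
python3 -c "
from h import *
go(519.3,98.3,90,100.3);print(bot.get_obs()['opening'])
t=camera('top');s=camera('side')
cv2.imwrite('pics/k.png',np.hstack([cv2.resize(t[170:270,80:230],None,fx=2.6,fy=2.6),cv2.resize(s[70:200,215:365],(390,338))[:260]]))"
```

```text
now [518.3312  97.1797 149.8655] [179.8949   1.1456 100.0607] q1,5,6 [11.239  -1.1475 91.1765] -> 2.1 1.0 59.8 turn -0.2 (or 359.8)
0.029941150117978845
```

View pics/k.png

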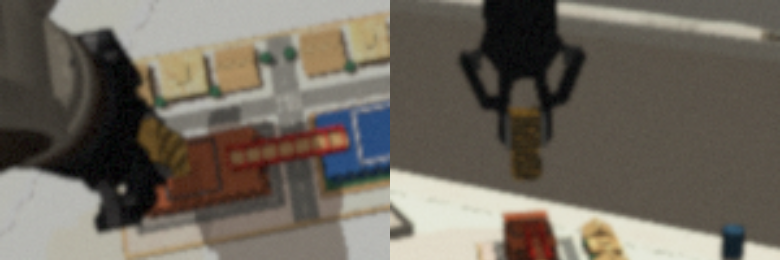

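The tower is held upright above the red roof. I'll check its offset along the pads from the bottom corner near crop (188,165).

```bash
python3 -c "
from h import *
t=camera('top')
a=big(t,[14,70,25],[30,255,255],(130,210,156,245),3)[:,0].astype(float)
o=bot.get_obs();p=o['ee_pos']*1e3;psi=np.radians(o['tcp_rot'][2]);u=np.array([np.cos(psi),np.sin(psi)]);v=np.array([u[1],-u[0]])
for q in a[a[:,0]>a[:,0].max()-6]:
  w=plane('top',q,.1164)[:2]*1000-p[:2];print(q,'along',w@u,'across',w@v)
"
```

```text
[148. 221.] along -9.449392296335438 across 18.104409330622754
[151. 224.] along -14.41977061097747 across 11.059526668228571
[152. 232.] along -14.182848508655931 across -5.003292487853306
[152. 236.] along -13.107593050515208 across -12.805365430682166
[151. 237.] along -10.925287594384635 across -14.377031226885398
```

The offset is under 1 mm. Lowering into the frame.

Call:
{"op": "send_rows", "data": {
  "targets": "0.5 0.5 20 0 255;1 1 40 0 255;1.5 1 52 0 255;1.5 1 58 0 255;1.5 1 60 0 255;1.5 1 60 0 255"
}}

```text
time: 36.95
ee_pos: [0.5197, 0.0985, 0.0902]
tcp_rot: [179.9, 1.1, 100.1]
wrist_force: [-0.4, 0.2, -1.5]
opening: 0.0295
grasp_force: 30.3
```

Call:
{"op": "send_rows", "data": {
  "targets": "0 0 1 0 255;0 0 2 0 255;0 0 3 0 255;0 0 3 0 255"
}}

```text
time: 37.45
ee_pos: [0.5196, 0.0984, 0.0875]
tcp_rot: [179.8, 1.1, 100.1]
wrist_force: [-1.8, -0.2, 4.9]
opening: 0.0297
grasp_force: 31.0
```

Call:
{"op": "send_rows", "data": {
  "targets": "0 0 -0.5 0 255;0 0 -0.5 0 100;0 0 -0.5 0 100;0 0 -0.5 0 100;0 0 -20 0 100;0 0 -50 0 100;0 0 -75 0 80;0 0 -75 0 60"
}}

```text
time: 38.45
ee_pos: [0.52, 0.1, 0.1636]
tcp_rot: [179.7, 1.1, 100.1]
wrist_force: [-0.0, 0.6, -0.0]
opening: 0.0649
grasp_force: 0.0
```

```bash
python3 -c "
from h import *
go(469.3,-404.3,120,95)"
```

```text
now [520.0399 100.0241 163.5867] [179.7024   1.1323 100.1018] q1,5,6 [11.5003 -1.1392 91.3929] -> -486.6 -138.7 52.5 turn 5.1 (or -354.9)
```

Call:
{"op": "send_rows", "data": {
  "targets": "-20 -6 0 0 60;-60 -17 0 0 60;-100 -28 0 0 60;-140 -40 0 0 60;-185 -53 0 0 60;-230 -65 0 0 60;-275 -78 10 0 60;-320 -91 20 0 60;-365 -104 30 0 60;-405 -115 40 0 60;-440 -125 50 0 60;-465 -132 52 0 60;-480 -137 52 0 60;-487 -139 52 0 60;-487 -139 52 0 60;-487 -139 52 0 60"
}}

```text
time: 40.45
ee_pos: [0.4683, -0.4042, 0.1195]
tcp_rot: [179.9, 1.1, 100.2]
wrist_force: [-0.3, 0.3, 0.9]
opening: 0.0651
grasp_force: 0.0
```

```bash
python3 -c "
from h import *
go(469.3,-404.3,5,100.1)
t=camera('top');s=camera('side')
cv2.imwrite('pics/l.png',np.hstack([cv2.resize(t[160:260,110:260],None,fx=2.6,fy=2.6),cv2.resize(s[180:280,160:310],None,fx=2.6,fy=2.6)]))"
```

```text
now [ 468.3266 -404.2027  119.4739] [179.8737   1.1426 100.1533] q1,5,6 [-40.5081  -0.6266  39.3321] -> 2.0 0.7 114.5 turn 0.1 (or -359.9)
```

View pics/l.png

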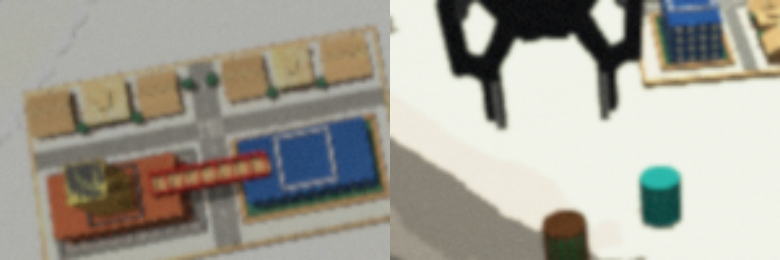

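The tower stands in the red roof frame at crop (100,190), and the gripper is centred over the pavilion. Gripping it.

Call:
{"op": "send_rows", "data": {
  "targets": "0.5 0.5 40 0 60;1 0.7 80 0 60;1.5 0.7 103 0 60;1.5 0.7 108 0 60;1.5 0.7 108 0 60;1.5 0.7 108 0 255;1.5 0.7 108 0 255;1.5 0.7 108 0 255;1.5 0.7 108 0 255;1.5 0.7 108 0 255;1.5 0.7 108 0 255",
  "newtons": 25
}}

```text
time: 41.92
ee_pos: [0.4696, -0.4058, 0.0125]
tcp_rot: [179.8, 1.2, 100.1]
wrist_force: [-0.4, 1.0, 6.3]
opening: 0.0331
grasp_force: 24.7
```

```bash
python3 -c "
from h import *
print(bot.get_obs()['opening'],bot.get_obs()['grasp_force'])
go(546.2,-56,120,100.1)"
```

```text
0.03309347794060325 24.662731289863586
now [ 469.5723 -405.8174   12.495 ] [179.8119   1.2241 100.105 ] q1,5,6 [-40.5449  -0.6306  39.3422] -> 328.6 137.2 -114.1 turn 0.0 (or -360.0)
```

Call:
{"op": "send_rows", "data": {
  "targets": "0 0 -40 0 255;5 2 -80 0 255;25 10 -108 0 255;65 27 -114 0 255;105 44 -114 0 255;145 60 -114 0 255;185 77 -114 0 255;225 94 -114 0 255;265 110 -114 0 255;295 123 -114 0 255;315 132 -114 0 255;328 137 -114 0 255;328 137 -114 0 255;328 137 -114 0 255"
}}

```text
time: 43.68
ee_pos: [0.5456, -0.0569, 0.1189]
tcp_rot: [179.9, 1.1, 100.1]
wrist_force: [-0.7, -0.1, -0.8]
opening: 0.0334
grasp_force: 25.2
```

```bash
python3 -c "
from h import *
go(546.2,-56,69,100.1);print(bot.get_obs()['opening'])
s=camera('side');cv2.imwrite('pics/_s.png',s)
o=bot.get_obs();p=o['ee_pos']
T=np.linalg.inv(M['side']['pose'])
def pr(P):
  c=T@np.append(P,1);k=M['side']['K']@c[:3];return k[:2]/k[2]
print('bottom expected',pr(p-[0,0,.0125]),'top',pr(p+[0,0,.0255]))
hv=cv2.cvtColor(s,cv2.COLOR_BGR2HSV)
x,y=pr(p+[0,0,.0255]).astype(int)
m=cv2.inRange(hv,np.array([5,60,40]),np.array([75,255,255]));r=m[y-25:y+35,x-18:x+18]
ys,xs=np.nonzero(cv2.morphologyEx(r,cv2.MORPH_OPEN,np.ones((3,3))));print('mask x',xs.min()+x-18,xs.max()+x-18,'y',ys.min()+y-25,ys.max()+y-25)
"
```

```text
now [545.5979 -56.942  118.9197] [179.895    1.1486 100.0787] q1,5,6 [-5.3976 -1.0789 74.5187] -> 1.8 0.7 49.9 turn -0.0 (or 360.0)
0.0333586572900545
bottom expected [274.0699 161.2637] top [273.6517 147.1095]
mask x 259 290 y 131 175
```

Call:
{"op": "send_rows", "data": {
  "targets": "0.5 0.5 20 0 255;1 0.7 38 0 255;1.3 0.7 46 0 255;1.3 0.7 50 0 255;1.3 0.7 50 0 255"
}}

```text
time: 44.35
ee_pos: [0.5465, -0.0559, 0.069]
tcp_rot: [179.9, 1.1, 100.1]
wrist_force: [0.8, 1.3, -0.0]
opening: 0.033
grasp_force: 25.2
```

Call:
{"op": "send_rows", "data": {
  "targets": "0 0 1 0 255;0 0 2 0 255;0 0 3 0 255;0 0 3 0 255"
}}

```text
time: 44.85
ee_pos: [0.5466, -0.0559, 0.0664]
tcp_rot: [179.9, 1.1, 100.1]
wrist_force: [-0.7, 1.3, 3.8]
opening: 0.033
grasp_force: 25.7
```

Call:
{"op": "send_rows", "data": {
  "targets": "0 0 -0.5 0 255;0 0 -0.5 0 90;0 0 -0.5 0 90;0 0 -0.5 0 90;0 0 -20 0 90;0 0 -50 0 90;0 0 -90 0 80;-50 40 -100 0 60;-100 90 -100 0 60;-150 140 -100 0 60;-200 180 -100 0 60;-200 180 -100 0 60;-200 180 -100 0 60;-200 180 -100 0 60;-200 180 -100 0 60"
}}

```text
time: 46.72
ee_pos: [0.7578, -0.2184, 0.1719]
tcp_rot: [179.8, 1.2, 100.1]
wrist_force: [-0.3, -0.7, -0.3]
opening: 0.0655
grasp_force: 0.0
```

```bash
python3 -c "
from h import *
t=camera('top');s=camera('side')
cv2.imwrite('pics/fin.png',t)
print(bot.get_obs()['ee_pos'],bot.get_obs()['time'])
def show(n,*k):
  print(n,*k)
hv=lambda *a,**k:big(t,*a,**k)
a=hv([5,110,80],[20,255,255],(205,195,252,238),close=3);show('pav',plane('top',cv2.minEnclosingCircle(a)[0],.092)*1000,cv2.boundingRect(a))
b=big(s,[5,110,95],[20,255,255],(258,155,292,190),3);show('pav side',plane('side',cv2.fitEllipse(b)[0],.092)*1000,cv2.boundingRect(b));print('tri',tri(cv2.minEnclosingCircle(a)[0],cv2.fitEllipse(b)[0]))
c=hv([20,50,115],[35,255,255],(125,210,160,250),close=5);show('tower',rect('top',c,.126),cv2.boundingRect(c))
d=hv([0,110,50],[14,255,255],(166,210,216,245),close=3);show('bridge',rect('top',d,.074),cv2.boundingRect(d))
e=hv([0,100,115],[16,255,255],(120,210,167,258),close=5);show('brick part',rect('top',e,.054))
f=hv([98,90,85],[118,255,255],(195,195,265,250),close=15);show('blue',rect('top',f,.054))
"
```

```text
[ 0.7578 -0.2185  0.1717] 46.825Traceback (most recent call last):
  File "<string>", line 9, in <module>
    a=hv([5,110,80],[20,255,255],(205,195,252,238),close=3);show('pav',plane('top',cv2.minEnclosingCircle(a)[0],.092)*1000,cv2.boundingRect(a))
                                                                                   ~~~~~~~~~~~~~~~~~~~~~~^^^
cv2.error: OpenCV(4.12.0) /io/opencv/modules/imgproc/src/shapedescr.cpp:201: error: (-215:Assertion failed) count >= 0 && (depth == CV_32F || depth == CV_32S) in function 'minEnclosingCircle'
```

That retreat went the wrong way, though clear above everything. Moving back to free the view.

Call:
{"op": "send_rows", "data": {
  "targets": "0 -40 0 0 60;0 -90 0 0 60;0 -140 0 0 60;0 -190 0 0 60;0 -240 0 0 60;0 -290 0 0 60;0 -340 0 0 60;0 -380 0 0 60;0 -380 0 0 60;0 -380 0 0 60"
}}

```text
time: 48.08
ee_pos: [0.3843, -0.2858, 0.17]
tcp_rot: [179.8, 1.2, 100.1]
wrist_force: [-0.6, -0.4, -0.7]
opening: 0.0652
grasp_force: 0.0
```

```bash
cat > fin.py <<'E'
from h import *
t=camera('top');s=camera('side')
print(bot.get_obs()['ee_pos'],bot.get_obs()['time'])
def T(n,f):
  try: print(n,*f())
  except Exception as x: print(n,'fail',str(x)[:80])
hv=lambda *a,**k:big(t,*a,**k)
a=hv([5,110,80],[20,255,255],(212,205,252,238),close=3);b=big(s,[5,110,95],[20,255,255],(258,155,292,190),3)
T('pav',lambda:(plane('top',cv2.minEnclosingCircle(a)[0],.092)*1000,cv2.boundingRect(a)))
T('pav side',lambda:(plane('side',cv2.fitEllipse(b)[0],.092)*1000,cv2.boundingRect(b)))
T('tri',lambda:tri(cv2.minEnclosingCircle(a)[0],cv2.fitEllipse(b)[0]))
T('tower',lambda:rect('top',hv([20,50,115],[35,255,255],(125,210,160,250),close=5),.126))
T('bridge',lambda:rect('top',hv([0,110,50],[14,255,255],(166,210,216,245),close=3),.074))
T('brick',lambda:rect('top',hv([0,100,115],[16,255,255],(120,210,167,258),close=5),.054))
T('blue',lambda:rect('top',hv([98,90,85],[118,255,255],(195,195,265,250),close=15),.054))
E
python3 fin.py
```

```text
[ 0.3847 -0.2857  0.1695] 48.175
pav [546.3288 -56.2117  92.    ] (218, 210, 15, 16)
pav side [530.6683 -23.8389  92.    ] (260, 155, 21, 15)
tri [ 0.5382 -0.0593  0.1082] 0.007199654883529935
tower [506.6581 104.1177] [15.5818  8.6509] 73.19599151611328
bridge [522.4081  20.2115] [95.0399 51.7068] 88.98440551757812
brick [513.8781 130.6127] [51.4161 37.5188] 13.84853458404541
blue [546.086  -56.3175] [103.9152  50.4282] -79.56912612915039
```

```bash
python3 -c "
from h import *
print('tower top', plane('top',(110+85.5/2.6,160+184.5/2.6),.126)*1000)
t=camera('top')
c=big(t,[14,40,60],[40,150,255],(132,222,154,242),5)
print(rect('top',c,.126),cv2.boundingRect(c))
d=big(t,[0,110,50],[14,255,255],(184,210,216,245),3);print('bridge half',rect('top',d,.074))
"
```

```text
tower top [516.7849  97.1907 126.    ]
(array([518.7213,  97.7066]), array([38.9077, 31.2135]), 88.95464324951172) (133, 222, 21, 17)
bridge half (array([535.2811,   1.7815]), array([60.0718, 23.3837]), -80.87068271636963)
```

Everything measures in place, so I'm handing in.

```bash
python3 -c "
from workcell import ticket
print(ticket.job_done())"
```

```text
the job is handed in; nothing more can be done
None
```

I handed the job in at about 48 s of 123 s with both blocks, bridge, tower and pavilion in place, all within about 3 mm by my own final measurements; the hand-in gave no pass or fail result.

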